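# Close the slot-blot manifold and hold it shut

### The job

Close the blotting manifold on the bench: pick up its slotted cover (the one with two dowel holes, not the blank lid), fit it the right way round onto the two dowels of the grey base, big hole on big dowel, and press it straight down until the rubber seal is squeezed flat and the cover meets the base. The job ends holding: finish while still pressing the cover down, because the seal springs it open if you let go. Leave everything else on the bench where it stands.

Things in the scene. Friction and masses are not known exactly. Their poses are not given: they have to be found in the camera images.
- base: Lower half of the manifold, fixed on the bench: grey block 70 (x) x 110 (y) x 45 mm high; origin at the centre of its underside, z up. Two steel dowels rise from its top, one at each end of its y axis. Between them a sprung black rubber seal frame (58 x 58 mm) stands 6 mm above the top face. A steel nozzle sticks out 22 mm, low on its +x side.
- dowel_big (a point): Foot of the thick dowel (14 mm diameter) at base y = +42 mm, on the base's top face, 45 mm above the bench. The dowel rises 24 mm above this point; its last 10 mm taper to a blunt nose of about 5 mm.
- dowel_small (a point): Foot of the thin dowel (8 mm diameter) at base y = -42 mm, on the base's top face, 45 mm above the bench; rises 24 mm too, its last 10 mm tapering to a nose of about 3 mm.
- cover: Slotted cover (upper half), loose, 0.14 to 0.28 kg, white: slab 70 (x) x 110 (y) x 12 mm, thin dark slots on top, two through holes. Origin at the centre of its underside, z up; starts right way up on the bench. Grip rib in the middle of its top, 24 (x) x 50 (y) mm, from 12 to 46 mm above the underside: pinch its 24 mm from above. Closed, its underside is 45 mm above the bench.
- hole_big (a point): Centre of the cover's big through hole (16 mm diameter), at the underside, cover y = +42 mm.
- hole_small (a point): Centre of the cover's small through hole (10 mm diameter), at the underside, cover y = -42 mm.
- seal (a joint): How far the rubber seal frame of the base is pressed down, in m: 0 free (standing 6 mm above the base's top face), 0.006 squeezed flat, where the cover meets the base. It is a spring: it starts to move at about 2 N and takes about 10 N (the cover's own weight included) to squeeze flat; it springs back when let go.
- blank: Blank storage lid, a bystander: same white slab and grip rib as the cover (70 x 110 x 12 mm, rib to 46 mm) but with no holes and no slots. It and the cover change places. Leave it alone. Origin at the centre of its underside.
- dish: Bystander: low clear plastic ring, 52 mm across, 16 mm high, near the robot. Origin at the centre of its underside.
- tipbox: Bystander: closed pipette tip box, 85 x 125 x 67 mm high. Origin at the centre of its underside.
- tuberack: Bystander: tube rack with capped tubes, 60 x 200 x 54 mm high. Origin at the centre of its underside.
- pipette: Bystander: pipette lying flat along its x, 280 mm long, 25 mm high. Origin on the bench below its middle.
- bottle: Bystander: glass bottle, 66 mm across, 140 mm high. Origin at the centre of its underside.
- beaker: Bystander: glass beaker, 72 mm across, 85 mm high. Origin at the centre of its underside.
- tweezers: Bystander: steel tweezers lying flat along their x, 135 mm long, 5 mm high. Origin on the bench below their middle.
Mind the look-alikes: they are no part of the job. What is shaped like the cover but orange or turquoise is not meant.

How it is judged (in metres and radians):
On the way, in this order (a step that is already met when the one before it is completed fails the run):
1. the slotted cover is lifted clear of the bench (height (world z) of cover above 0.06 m), for 0.1 s.
2. the cover is down over both dowels, big hole on big dowel (horizontal distance between hole_big and dowel_big below 0.004 m and horizontal distance between hole_small and dowel_small below 0.004 m and height (world z) of cover below 0.0555 m), for 0.1 s.
At the end, for the whole second after the job is handed in: Both holes of the slotted cover within 4 mm (horizontally) of their own dowels, the cover level (within 0.05 rad) and its underside within 2.5 mm of the base's top face, the seal squeezed by more than 4.5 of its 6 mm, the cover at rest and the robot still bearing on it with more than 3 N (horizontal distance between hole_big and dowel_big below 0.004 m and horizontal distance between hole_small and dowel_small below 0.004 m and value of joint seal above 0.0045 m and height (world z) of cover between 0.042 and 0.0475 m and angle between cover's own z axis and vertical below 0.05 rad and linear speed of cover below 0.01 m/s and contact force between any of the fingers, the arm and cover above 3 N); the arm keeps its last pose, push and grip.
It fails at once if the blank lid is moved more than 30 mm (distance of blank from where it was at the start of the episode above 0.03 m).
It fails at once if another thing on the bench is moved more than 30 mm (distance of any of dish, tipbox, tuberack, pipette, bottle, beaker, tweezers from where it was at the start of the episode above 0.03 m).
It also fails if it takes over 38 s, if anything falls off the work surface, if the arm or the gripper's body presses on something with over 40 N, if the wrist force passes 120 N, or if a joint passes its speed limit or range.

### The arm

A 6-joint arm with a two-finger parallel gripper is mounted at the origin on the work surface. World frame = base frame: x ahead of the robot, y to its left, z up, the work surface at z = 0. Lengths are in mm, angles in rad, forces in N, time in s.
With the tool pointing down it reaches from about 325 to 750 mm from the base axis. Payload 7.6 kg.
Tool frame: the origin (TCP) lies on the centre line of the jaws, within the pads' length; the fingertips stand 14 mm ahead of it and the grasp point (between the pads) lies 5 mm behind it; z points along the fingers, y is the line along which they close (so a half turn about z gives the same grasp; the last joint's range is limited). The gripper opens to 85 mm and grips with 20 to 120 N. Pads are 22 mm wide; open, the fingers measure 114 mm over their backs; the gripper's body (76 mm by 85 mm) begins 54 mm behind the grasp point. The pads swing forward as they close: fully open they stand 13 mm farther back than shut.
Start: joints at [1.132, 0.052, 1.401, -0, 1.689, -0.07], TCP at [189.245, 489.725, 245.323] pointing down, gripper open.
Joint ranges: [-2.9, 2.9], [-0.91, 2.17], [0.12, 2.37], [-1.06, 4.2], [0.26, 2.73], [-2.93, 2.93]. Speed limits (rad/s): [2.57, 2.57, 3.01, 3.14, 3.14, 3.14].

### API

Orientations are given as a rotation vector (axis times angle).
In Python, from workcell import readout, eyes, order gives the robot as it stands.
- The arm moves only by the shell command python3 -m creep 'ROWS' [FORCE]. ROWS is JSON, one flat list of numbers, 7 for each row, row after row: the turn, a rotation vector about the tool's x, y, z in degrees, then the shift along the tool's x, y, z in m, then the opening, from 0 (shut) to 1 (fully open). A call has exactly 8 rows; each row is the pose to reach, as a shift and turn from the pose commanded when the call began, along the tool's axes at that moment; what a row does not reach only later rows make up. A row lasts 1/12 s, in which the tool goes at most 41.7 mm and 7.16 degrees, less where a joint would pass 70% of its speed; a pose out of reach is approached as far as the arm can. A call with a gripper value outside its range is refused whole. The fingers move at their own pace and stop on an object; FORCE is the grip in N (left out, the last holds). Time passes only in rows, so rows that repeat a pose let the fingers close, or fill a call up. It gives the time, the measured TCP pose, the force, the opening and the grip force at its end, in the units of the state.
- readout.state(): the state, without advancing time (a new reading comes with each control period).
- eyes.read_camera(name): name is "scene" or "top" or "wrist"; returns the picture (420x560x3 uint8, red, green, blue); there is no depth.
- eyes.camera_params(name): a dict with "intrinsics" (3x3 intrinsics, pixels), "view" (4x4, takes a point from world to camera coordinates); the wrist camera has in their place "mount" (4x4, takes a point from camera to tool coordinates, whose origin is the TCP and whose axes are the flange's). Camera axes: x right, y down, z forward; pixel columns grow to the right and rows downward; lengths in mm; the calibration is good to about 2 mm. A picture is of the moment at which its call begins: read the wrist's pose just before it. camera_params takes no time and is no camera call.
- order.job_done(): hands the job in; it is judged then, once.
The state is a dict: "time": time; "joint_pos": joint angles; "qvel": joint speeds; "effort": joint torques, N m; "ee_pos": TCP position; "ee_rot": TCP orientation; "ft_force": force on the tool from outside, world axes, zero at the start; "moment": the same for the moment, N m; "finger_gap": opening from 0.0 (shut) to 1.0 (fully open); "grasp_force": force on a finger pad.
Only numpy, scipy, OpenCV 4.12 (cv2) and the standard library are available. Lean on these libraries where they do the work, as an engineer would, in place of code of your own. Each camera call takes 0.05 s, during which the arm holds its last target. There are 200 camera calls.

## Working session

There is one attempt and no reset: what is moved stays moved. The work goes in short steps, Python scripts to look and compute and a shell command to move; the robot and the scene stay as the last step left them, time stands still between calls to the robot, and variables do not carry over. Pictures are saved under pics/ and viewed, at most 10 in all, crops included, and the job is handed in when it is done.

```bash
mkdir -p pics; ls; python3 - <<'E'
from workcell import readout, eyes
import cv2, numpy as np
s=readout.state(); print(s)
for n in("top","scene"):
    im=eyes.read_camera(n); cv2.imwrite(f"pics/{n}0.png",im[...,::-1]); p=eyes.camera_params(n); print(n,p)
print(eyes.camera_params("wrist"))
a=cv2.imread("pics/top0.png")
cv2.imwrite("pics/top0b.png",cv2.resize(a,(800,600),interpolation=cv2.INTER_CUBIC))
E
```

```text
pics
{'time': 0.0, 'joint_pos': array([ 1.13169524e+00,  5.28599962e-02,  1.40171092e+00,  3.37667415e-05,
        1.68860324e+00, -7.03444685e-02]), 'qvel': array([ 0.00065643,  0.00140904, -0.00373573, -0.00017472, -0.00011382,
        0.00032424]), 'effort': array([ 1.52224300e-03, -3.81642973e+01, -3.60199320e+01,  1.53773422e-04,
        5.92320022e-03, -1.60853283e-06]), 'ee_pos': array([189.11487855, 489.46257862, 244.46722378]), 'ee_rot': array([-5.75879938e-01, -3.08792056e+00,  2.39045299e-03]), 'ft_force': array([0.14148765, 0.73659141, 0.25829865]), 'moment': array([-0.00383587, -0.0204517 ,  0.06012891]), 'grasp_force': 0.0, 'finger_gap': 1.0004380085729314}
top {'intrinsics': array([[419.49389284,   0.        , 272.51379157],
       [  0.        , 419.49389284, 217.45701287],
       [  0.        ,   0.        ,   1.        ]]), 'view': array([[-6.62967271e-02, -9.97774690e-01, -7.10010490e-03,
         5.40994184e+01],
       [-9.70340311e-01,  6.61284771e-02, -2.32522482e-01,
         4.82791904e+02],
       [ 2.32474566e-01, -8.52596150e-03, -9.72565105e-01,
         
[... 450 characters left out ...]
3e+02],
       [-4.96560012e-01,  6.06129583e-01, -6.21317216e-01,
         1.55177326e+03],
       [ 0.00000000e+00,  0.00000000e+00,  0.00000000e+00,
         1.00000000e+00]])}
{'intrinsics': array([[341.89075221,   0.        , 282.97896493],
       [  0.        , 341.89075221, 208.42548432],
       [  0.        ,   0.        ,   1.        ]]), 'mount': array([[-6.36364654e-04, -9.54442460e-01, -2.98394345e-01,
         7.79372071e+01],
       [ 9.99999565e-01, -4.04080086e-04, -8.40140541e-04,
        -8.77089594e-01],
       [ 6.81290592e-04, -2.98394750e-01,  9.54442303e-01,
        -1.29184400e+02],
       [ 0.00000000e+00,  0.00000000e+00,  0.00000000e+00,
         1.00000000e+00]])}
```

View pics/top0b.png

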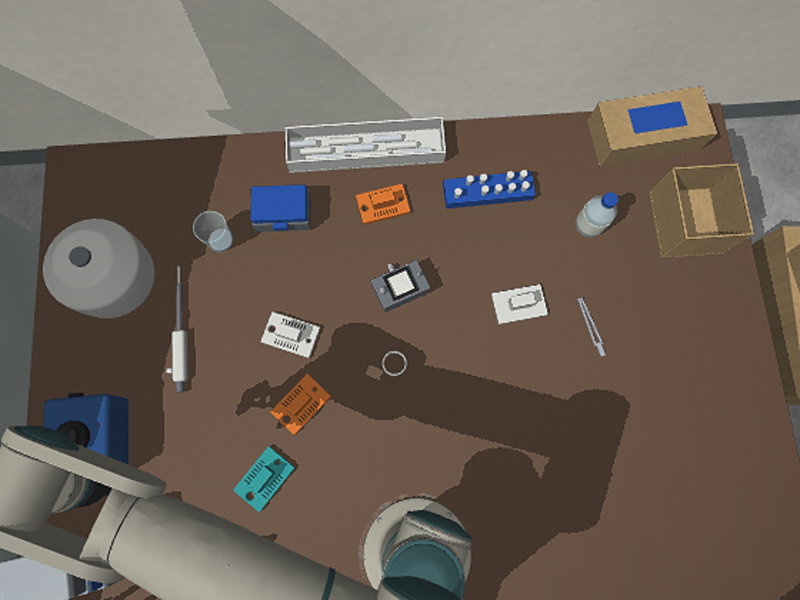

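View pics/scene0.png

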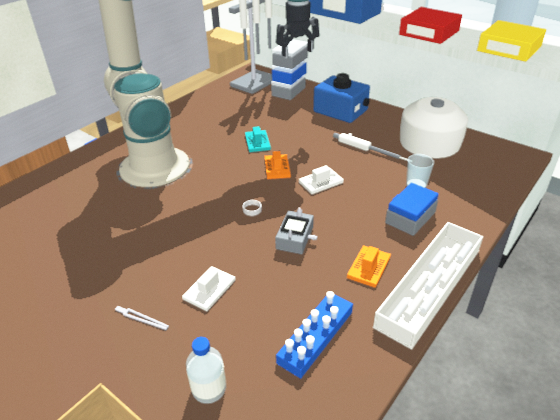

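The top view (800x600) shows two white slab-and-rib parts:
- At (290,333), slots and a hole are visible, so this should be the cover.
- At (520,303), the part is plain, so this should be the blank.

The orange and turquoise parts are decoys. The grey base is at (400,285), with its nozzle at (390,267). I'll confirm with an enlarged crop of the white parts and the base.

```bash
python3 - <<'E'
import cv2, numpy as np
a=cv2.imread("pics/top0.png"); 
def c(im,x,y,w=32): return cv2.resize(im[y-w:y+w,x-w:x+w],(384,384),interpolation=cv2.INTER_CUBIC)
# top coords scale .7
out=np.hstack([c(a,203,233),c(a,280,198)])
cv2.imwrite("pics/crop1.png",out)
# masks
hsv=cv2.cvtColor(a,cv2.COLOR_BGR2HSV)
m=((hsv[...,1]<60)&(hsv[...,2]>130)).astype(np.uint8)
m2=np.zeros_like(m); m2[210:256,175:232]=m[210:256,175:232]
cs,_=cv2.findContours(m2,0,1); k=max(cs,key=cv2.contourArea); print(cv2.minAreaRect(k))
E
```

```text
((202.39999389648438, 233.80001831054688), (36.049957275390625, 22.76839828491211), 18.43494987487793)
```

View pics/crop1.png

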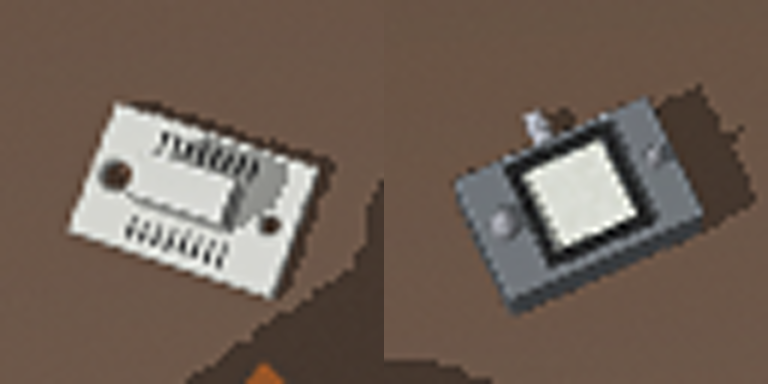

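The crop confirms that the left part (big hole ≈(190.3,230.2), small ≈(216,238.3) in raw top pixels) is the slotted cover. On the base, the big dowel is on the left at ≈(268,203) and the small one on the right at ≈(293,191.5). Its nozzle points up in the image.

```bash
cat > h.py <<'E'
from workcell import readout, eyes, order
import cv2, numpy as np
from scipy.spatial.transform import Rotation as Ro
def cam(n,s=None):
    p=eyes.camera_params(n)
    if n!="wrist": return p["intrinsics"],np.linalg.inv(p["view"])
    T=np.eye(4); T[:3,:3]=Ro.from_rotvec(s["ee_rot"]).as_matrix(); T[:3,3]=s["ee_pos"]
    return p["intrinsics"],T@p["mount"]
def cast(K,C,uv,z):
    d=C[:3,:3]@np.linalg.solve(K,[uv[0],uv[1],1]); o=C[:3,3]
    return (o+d*(z-o[2])/d[2])
def delta(pos,xaxis,s=None):
    """tool-frame turn (deg) and shift (mm) to stand at pos, pointing down, tool x along xaxis (world xy)"""
    s=s or readout.state(); R=Ro.from_rotvec(s["ee_rot"]).as_matrix()
    x=np.array([*xaxis[:2],0.]);x/=np.linalg.norm(x); z=np.array([0,0,-1.])
    Rt=np.c_[x,np.cross(z,x),z]
    return np.round(np.degrees(Ro.from_matrix(R.T@Rt).as_rotvec()),2),np.round(R.T@(np.array(pos)-s["ee_pos"]),1)
def snap(name):
    s=readout.state(); im=eyes.read_camera("wrist")[...,::-1].copy(); cv2.imwrite(f"pics/{name}.png",im)
    np.savez(f"pics/{name}.npz",rot=s["ee_rot"],pos=s["ee_pos"]); return s,im
E
python3 - <<'E'
from h import *
K,C=cam("top"); s=readout.state()
hb,hs=cast(K,C,(190.3,230.2),12),cast(K,C,(216,238.3),12)
db,ds=cast(K,C,(268.2,203),67),cast(K,C,(293.3,191.5),67)
print(hb,hs,np.linalg.norm(hb-hs),db,ds,np.linalg.norm(db-ds))
print("tool x",Ro.from_rotvec(s["ee_rot"]).as_matrix()[:,0])
c=(hb+hs)/2; u=hb-hs
for sg in(1,-1): print(delta([c[0],c[1],200],sg*u))
b=(db+ds)/2; print(c,b,s["joint_pos"])
E
```

```text
[473.10906082 276.02825125  12.        ] [442.45783057 198.00200073  12.        ] 83.83074427873763 [528.07856313  31.54952092  67.        ] [558.64214952 -45.89228133  67.        ] 83.25482297431105
tool x [-9.32765365e-01  3.60484074e-01  8.35745904e-05]
(array([-7.000e-02,  6.000e-02,  9.032e+01]), array([-341.6, -138.6,   44.7]))
(array([-6.000e-02, -7.000e-02, -8.968e+01]), array([-341.6, -138.6,   44.7]))
[457.7834457  237.01512599  12.        ] [543.36035633  -7.17138021  67.        ] [ 1.13170421e+00  5.27922385e-02  1.40162491e+00 -1.78052779e-05
  1.68861631e+00 -7.03074487e-02]
```

```bash
python3 -m creep '[0,0,90.3,-0.3416,-0.1386,0.09,1, 0,0,90.3,-0.3416,-0.1386,0.09,1, 0,0,90.3,-0.3416,-0.1386,0.09,1, 0,0,90.3,-0.3416,-0.1386,0.09,1, 0,0,90.3,-0.3416,-0.1386,0.09,1, 0,0,90.3,-0.3416,-0.1386,0.09,1, 0,0,90.3,-0.3416,-0.1386,0.09,1, 0,0,90.3,-0.3416,-0.1386,0.09,1]' 40
python3 - <<'E'
from h import *
print(delta([457.8,237,150],[30.65,78.03]),readout.state()["time"])
E
```

```text
time: 0.77
ee_pos: [426.2, 266.2, 165.5]
ee_rot: [-1.994, -2.428, 0.0]
ft_force: [0.4, 1.1, 1.4]
finger_gap: 1.005
grasp_force: 0.0
(array([-2.000e-02,  0.000e+00,  3.266e+01]), array([-34.8,  25.3,  15.5])) 0.7667
```

```bash
python3 -m creep '[0,0,33,-0.035,0.025,0.015,1, 0,0,33,-0.035,0.025,0.015,1, 0,0,33,-0.035,0.025,0.015,1, 0,0,33,-0.035,0.025,0.015,1, 0,0,33,-0.035,0.025,0.015,1, 0,0,33,-0.035,0.025,0.015,1, 0,0,33,-0.035,0.025,0.015,1, 0,0,33,-0.035,0.025,0.015,1]'
python3 - <<'E'
from h import *
s,im=snap("w1"); print(delta([457.8,237,150],[30.65,78.03],s))
E
```

```text
time: 1.43
ee_pos: [456.6, 238.8, 151.1]
ee_rot: [-2.593, -1.773, 0.0]
ft_force: [-0.1, 0.5, 0.1]
finger_gap: 1.002
grasp_force: 0.0
(array([-0.01,  0.01,  0.17]), array([-1.2,  1.7,  1.1]))
```

View pics/w1.png

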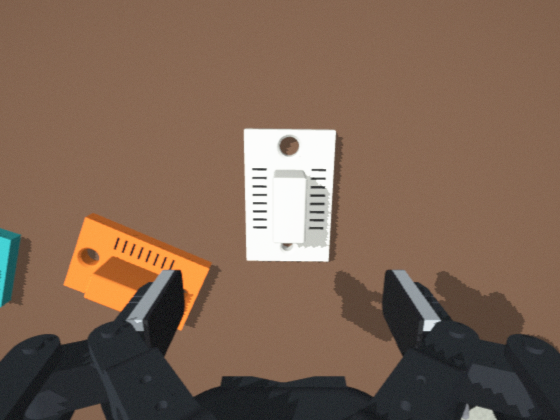

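The wrist view shows the cover upright in the frame, with its big hole at (289,146) and its small hole at (288,246), partly hidden by the rib. The orange decoy is at (140,270). I'll measure the slab corners.

```bash
cat >> h.py <<'E'
def quad(mask):
    cs,_=cv2.findContours(mask.astype(np.uint8),0,cv2.CHAIN_APPROX_NONE); k=max(cs,key=cv2.contourArea)
    h=cv2.convexHull(k)
    for e in np.linspace(2,15,27):
        q=cv2.approxPolyDP(h,e,True)
        if len(q)==4: break
    q=q[:,0].astype(float); P=k[:,0].astype(float); L=[]
    for i in range(4):   # fit each side by the contour points near it
        a,b=q[i],q[(i+1)%4]; d=(b-a)/np.linalg.norm(b-a); r=P-a; t=r@d/np.linalg.norm(b-a); n=abs(r@[-d[1],d[0]])
        v=cv2.fitLine(P[(t>.1)&(t<.9)&(n<3)].astype(np.float32),cv2.DIST_HUBER,0,.01,.01).ravel()
        L.append(np.cross([v[2],v[3],1],[v[2]+v[0],v[3]+v[1],1]))
    o=[np.cross(L[i-1],L[i]) for i in range(4)]
    return np.array([x[:2]/x[2] for x in o])
E
python3 - <<'E'
from h import *
z=np.load("pics/w1.npz"); s=dict(ee_rot=z["rot"],ee_pos=z["pos"]); im=cv2.imread("pics/w1.png")
g=im.min(2); m=np.zeros(g.shape,np.uint8); m[110:275,230:350]=g[110:275,230:350]>125
q=quad(m); K,C=cam("wrist",s); w=np.array([cast(K,C,p,12) for p in q]); print(q.round(1),w.round(1))
print("sides",[np.linalg.norm(w[i]-w[i-1]).round(1) for i in range(4)])
i=np.argsort(q[:,1]); top,bot=w[i[:2]].mean(0),w[i[2:]].mean(0); u=top-bot; c=(top+bot)/2; print(c,np.degrees(np.arctan2(u[1],u[0])))
b=((g<110)&(np.indices(g.shape)[0]<165)&(np.indices(g.shape)[0]>133)&(abs(np.indices(g.shape)[1]-289)<18)).astype(np.uint8)
M=cv2.moments(b,True); hb=(M['m10']/M['m00'],M['m01']/M['m00']); print("hole",hb,M['m00'],cast(K,C,hb,12),c+u/np.linalg.norm(u)*42)
print(delta([c[0],c[1],34],u),delta([c[0],c[1],34],u)[1])
E
```

```text
[[243.5 129. ]
 [335.1 129. ]
 [327.9 261.2]
 [245.7 259.6]] [[446.8 301.7  12. ]
 [512.2 276.2  12. ]
 [470.6 172.6  12. ]
 [405.  199.8  12. ]]
sides [np.float64(110.1), np.float64(70.2), np.float64(111.6), np.float64(71.0)]
[458.68371084 237.57765204  12.        ] 67.89479256593287
hole (288.58846153846156, 145.3846153846154) 260.0 [474.536012   277.52613013  12.        ] [474.48866661 276.49041823  12.        ]
(array([-0.01,  0.01,  0.8 ]), array([ -0.4,   2.4, 117.1])) [ -0.4   2.4 117.1]
```

```bash
python3 -m creep '[0,0,0.8,0,0.0024,0.02,1, 0,0,0.8,0,0.0024,0.05,1, 0,0,0.8,0,0.0024,0.075,1, 0,0,0.8,0,0.0024,0.095,1, 0,0,0.8,0,0.0024,0.11,1, 0,0,0.8,0,0.0024,0.12,1, 0,0,0.8,0,0.0024,0.12,1, 0,0,0.8,0,0.0024,0.12,1]'
python3 - <<'E'
from h import *
print(delta([458.7,237.6,31],[np.cos(np.radians(67.9)),np.sin(np.radians(67.9))]),readout.state()["ft_force"])
E
```

```text
time: 2.15
ee_pos: [459.1, 237.9, 31.5]
ee_rot: [-2.607, -1.753, 0.0]
ft_force: [-0.0, 0.7, 1.0]
finger_gap: 1.002
grasp_force: 0.0
(array([-0.01,  0.  , -0.09]), array([-0.5, -0.2,  0.5])) [-0.01313045  0.67515237  1.02048639]
```

Now close the gripper with 60 N, then lift.

```bash
python3 -m creep '[0,0,0,0,0,0,0, 0,0,0,0,0,0,0, 0,0,0,0,0,0,0, 0,0,0,0,0,0,0, 0,0,0,0,0,0,0, 0,0,0,0,0,0,0, 0,0,0,0,0,0,0, 0,0,0,0,0,0,0]' 60
python3 -m creep '[0,0,0,0,0,-0.003,0, 0,0,0,0,0,-0.01,0, 0,0,0,0,0,-0.03,0, 0,0,0,0,0,-0.055,0, 0,0,0,0,0,-0.08,0, 0,0,0,0,0,-0.10,0, 0,0,0,0,0,-0.109,0, 0,0,0,0,0,-0.109,0]'
python3 - <<'E'
from h import *
s,im=snap("w2")
K,C=cam("top")
print(delta([543.4,-7.2,200],[-30.56,77.44],s))
E
```

```text
time: 2.82
ee_pos: [459.5, 238.0, 31.9]
ee_rot: [2.608, 1.751, 0.002]
ft_force: [0.1, -0.8, 4.9]
finger_gap: 0.273
grasp_force: 60.4
time: 3.48
ee_pos: [459.8, 238.2, 142.5]
ee_rot: [2.607, 1.751, 0.006]
ft_force: [-0.7, -0.1, -1.9]
finger_gap: 0.27
grasp_force: 59.6
(array([  0.21,  -0.1 , -43.76]), array([-195.4,  170.3,  -57.5]))
```

View pics/w2.png

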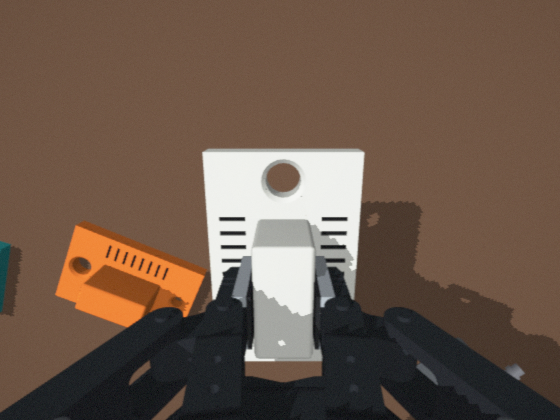

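The cover is held, with its big hole at (283,179) towards the camera. Next I'll look at the base from a standoff, past the cover's front edge.

```bash
python3 - <<'E'
from h import *
print(delta([577,-93,240],[-30.56,77.44]))
E
```

```text
(array([ 5.000e-02, -3.000e-02, -4.376e+01]), array([-261.7,  234.4,  -99.5]))
```

```bash
python3 -m creep '[0,0,-5,-0.015,0.013,-0.02,0, 0,0,-12,-0.04,0.036,-0.045,0, 0,0,-18,-0.065,0.059,-0.07,0, 0,0,-24,-0.09,0.082,-0.09,0, 0,0,-30,-0.115,0.105,-0.098,0, 0,0,-36,-0.14,0.128,-0.098,0, 0,0,-42,-0.165,0.149,-0.098,0, 0,0,-44,-0.18,0.163,-0.098,0]'
python3 -m creep '[0,0,0,-0.006,0.022,0,0, 0,0,0,-0.012,0.044,0,0, 0,0,0,-0.018,0.066,0,0, 0,0,0,-0.024,0.085,0,0, 0,0,0,-0.029,0.1,0,0, 0,0,0,-0.03,0.108,0,0, 0,0,0,-0.03,0.108,0,0, 0,0,0,-0.03,0.108,0,0]'
python3 - <<'E'
from h import *
s,im=snap("w3"); print(delta([577,-93,240],[-30.56,77.44],s))
E
```

```text
time: 4.2
ee_pos: [541.7, 6.6, 235.8]
ee_rot: [-1.756, -2.602, 0.004]
ft_force: [0.3, 0.7, -2.0]
finger_gap: 0.27
grasp_force: 59.6
time: 4.87
ee_pos: [652.7, 21.8, 235.5]
ee_rot: [-1.76, -2.598, 0.003]
ft_force: [-0.1, -0.2, -2.8]
finger_gap: 0.273
grasp_force: 59.9
(array([-0.22, -0.1 ,  0.24]), array([ -78.5, -112.9,   -4.2]))
```

View pics/w3.png

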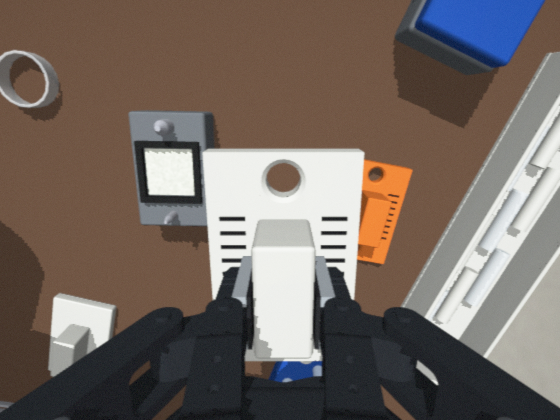

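I forgot that the tool axes had turned for the second call, so the arm stopped beside the base. The view shows the base at (170,168), with the big dowel at (164,127) and the small dowel at (171,217). I'll shift to line up with it.

```bash
python3 -m creep '[0,0,0,-0.01,-0.015,0,0, 0,0,0,-0.03,-0.043,0,0, 0,0,0,-0.05,-0.072,0,0, 0,0,0,-0.067,-0.097,0,0, 0,0,0,-0.0785,-0.113,-0.004,0, 0,0,0,-0.0785,-0.113,-0.004,0, 0,0,0,-0.0785,-0.113,-0.004,0, 0,0,0,-0.0785,-0.113,-0.004,0]'
python3 - <<'E'
from h import *
s,im=snap("w4"); print(delta([577,-93,240],[-30.56,77.44],s))
cv2.imwrite("pics/w4c.png",cv2.resize(im[0:210,190:380],None,fx=2.8,fy=2.8,interpolation=cv2.INTER_CUBIC))
E
```

```text
time: 5.58
ee_pos: [577.2, -92.6, 242.2]
ee_rot: [-1.762, -2.601, -0.001]
ft_force: [-0.5, -0.9, -1.6]
finger_gap: 0.265
grasp_force: 59.9
(array([ 0.02, -0.02,  0.24]), array([-0.3, -0.3,  2.2]))
```

View pics/w4c.png

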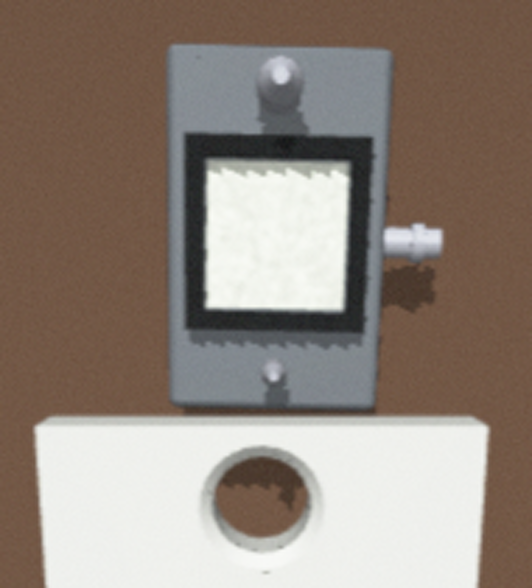

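The view shows the base upright, with the big dowel's nose at crop (281,74), the small dowel's nose at (273,370) and the nozzle on the right. In the foreground is the held cover: front top edge at crop row 428, corners at columns 37 and 488. Next I'll work out the alignment in the tool frame.

```bash
python3 - <<'E'
from h import *
z=np.load("pics/w4.npz"); s=dict(ee_rot=z["rot"],ee_pos=z["pos"]); im=cv2.imread("pics/w4.png")
K,C=cam("wrist",s); M=eyes.camera_params("wrist")["mount"]
hsv=cv2.cvtColor(im,cv2.COLOR_BGR2HSV).astype(int); g=im.min(2).astype(int)
ii,jj=np.indices(g.shape)
b=(im[...,2].astype(int)-im[...,0]<16)&(ii<146)&(abs(jj-290)<60)
b=cv2.morphologyEx(b.astype(np.uint8),cv2.MORPH_OPEN,np.ones((17,17)))
q=quad(b); w=np.array([cast(K,C,p,45) for p in q]); print(q.round(1)); print("sides",[np.linalg.norm(w[i]-w[i-1]).round(1) for i in range(4)])
i=np.argsort(q[:,1]); u=w[i[:2]].mean(0)-w[i[2:]].mean(0); c=w.mean(0); print("base quad",c,np.degrees(np.arctan2(u[1],u[0])))
# dowel noses: bright blobs in small windows
def blob(cx,cy,r,t):
    m=(g>t)&(abs(jj-cx)<=r)&(abs(ii-cy)<=r); return np.array([jj[m].mean(),ii[m].mean(),m.sum()])
nb,ns=blob(290.4,26.4,5,185),blob(287.5,132.1,4,165); print(nb,ns)
B,S=cast(K,C,nb,68.5),cast(K,C,ns,68.5); u2=B-S; print("noses",B,S,np.linalg.norm(u2),(B+S)/2,np.degrees(np.arctan2(u2[1],u2[0])))
# cover in hand, tool frame, slab top at tool z 19.9
m=((g>110)&(ii>145)&(ii<215)&(jj>190)&(jj<380)).astype(np.uint8)
L=[];R=[]
for r in range(160,212,4):
    x=np.where(m[r])[0]; L.append((x.min()-.5,r)); R.append((x.max()+.5,r))
tl=lambda p:cast(K,M,p,19.9)
l=np.array([tl(p) for p in L]); r=np.array([tl(p) for p in R])
print("width",(r-l)[::4,1].round(1),"mid y",((l+r)/2)[:,1].round(2),"slopes",np.polyfit(l[:,0],l[:,1],1)[0],np.polyfit(r[:,0],r[:,1],1)[0])
for cc in(215,250,320,350): print(cc,g[145:160,cc])
h=((g<150)&(ii>160)&(ii<200)&(abs(jj-283)<24)); print("hole thr",jj[h].min(),jj[h].max(),ii[h].min(),ii[h].max(),g[155:205:2,283],g[178,255:312:2])
E
```

```text
[[329.9  17.3]
 [323.3 145. ]
 [250.  145. ]
 [250.   15.6]]
sides [np.float64(68.0), np.float64(107.6), np.float64(69.3), np.float64(109.0)]
base quad [545.82659589  -6.48783057  45.        ] 110.4263934009669
[289.60526316  24.94736842  38.        ] [286.94444444 132.27777778  18.        ]
noses [530.34902945  33.81720892  68.5       ] [559.60984358 -44.47594068  68.5       ] 83.58236966203265 [544.97943652  -5.32936588  68.5       ] 110.49242654602777
width [70.9 71.  70.7 70.8] mid y [-2.13 -1.91 -1.91 -1.91 -2.14 -1.92 -1.92 -2.14 -1.92 -1.92 -1.92 -2.15
 -1.92] slopes 0.0004236578034347696 -0.0015051550648300556
215 [ 69  71  75 120 181 187 196 226 236 237 236 238 237 237 236]
250 [ 68  69  81 119 182 187 197 226 236 236 237 236 236 236 236]
320 [ 88  63  58 108 182 189 199 227 236 236 237 238 236 237 235]
350 [ 69  71  81 120 183 191 197 225 236 236 236 237 237 237 236]
hole thr 266 300 161 191 [236 237 174 144  66  48  47  44  44  52  70  74  72  70  68  69  66  70
  94 185 190 213 245 245 237] [236 236 237 215 192 165  87  69  73  71  71  72  69  72  67  71  69  59
  45  44  63  71  90 180 202 221 236 236 237]
```

```bash
python3 - <<'E'
from h import *
z=np.load("pics/w4.npz"); s=dict(ee_rot=z["rot"],ee_pos=z["pos"]); im=cv2.imread("pics/w4.png")
K,C=cam("wrist",s); M=eyes.camera_params("wrist")["mount"]; g=im.min(2).astype(int)
R=Ro.from_rotvec(s["ee_rot"]).as_matrix(); tool=lambda p:R.T@(p-s["ee_pos"])
for r in(156,170,185,200): 
    print(r,g[r,198:212],g[r,354:372])
    for t in(60,110,170):
        x=np.where(g[r,190:380]>t)[0]+190; print(t,x.min(),x.max(),cast(K,M,((x.min()+x.max())/2,r),19.9).round(2))
print("front top edge",cast(K,M,(283.5,151.7),19.9),"front bottom edge",cast(K,M,(283.5,148),31.9))
print("hole rim top/bottom rows, top face",cast(K,M,(283,158.7),19.9),cast(K,M,(283,196),19.9),cast(K,M,(261,178),19.9),cast(K,M,(304.5,178),19.9))
B,S=cast(K,C,(289.6,25),69),cast(K,C,(286.9,132.3),69); u=B-S; c=(B+S)/2
print("noses",B,S,np.linalg.norm(u),c,np.degrees(np.arctan2(u[1],u[0])),"in tool",tool(B),tool(S))
t=(cast(K,C,(250,15.6),45)+cast(K,C,(329.9,17.3),45))/2; print("base centre from far edge",t-55*u/np.linalg.norm(u))
E
```

```text
156 [ 69  71  72  80 133 209 235 236 236 237 238 236 236 238] [235 237 236 236 237 236 236 237 235 206 131  78  70  70  68  68  71  68]
60 190 379 [54.02 -1.25 19.9 ]
110 202 364 [54.02 -1.91 19.9 ]
170 203 363 [54.02 -1.91 19.9 ]
170 [ 71  70  71  70  80 137 210 235 235 237 235 236 236 237] [236 236 237 237 237 236 237 235 206 133  80  70  69  69  70  70  67  75]
60 190 379 [47.84 -1.25 19.9 ]
110 203 363 [47.84 -1.91 19.9 ]
170 204 362 [47.84 -1.91 19.9 ]
185 [ 72  69  70  69  69  80 135 210 235 237 234 236 237 236] [236 237 237 237 235 237 233 206 132  78  68  68  67  66  68  67  69  67]
60 190 379 [41.05 -1.24 19.9 ]
110 204 362 [41.05 -1.91 19.9 ]
170 205 361 [41.05 -1.91 19.9 ]
200 [ 70  68  66  74  67  66  80 136 212 234 237 236 235 236] [237 237 236 236 238 234 205 128  75  69  71  73  70  71  69  73  69  65]
60 190 379 [34.07 -1.24 19.9 ]
110 205 361 [34.07 -1.92 19.9 ]
170 206 360 [34.07 -1.92 19.9 ]
front top edge [55.88732442 -1.68788697 19.9       ] front bottom edge [55.93173877 -1.67582187 31.9       ]
hole rim top/bottom rows, top face [52.84000284 -1.9069586  19.9       ] [35.94992807 -1.91740022 19.9       ] [ 44.2460926  -11.69280814  19.9       ] [44.23567815  7.64541652 19.9       ]
noses [530.38671503  33.68870753  69.        ] [559.56030396 -44.47068217  69.        ] 83.42654546794007 [544.9735095   -5.39098732  69.        ] 110.46847277773307 in tool [134.57372558   3.32099926 173.22190438] [ 51.16905473   1.41091599 173.19106745]
base centre from far edge [546.14575958  -7.24814091  45.        ]
```

```bash
python3 - <<'E'
from h import *
for i in range(2):
    p=eyes.camera_params("wrist"); print(p["intrinsics"][0],p["mount"][1], p["mount"][:,3])
z=np.load("pics/w1.npz"); s1=dict(ee_rot=z["rot"],ee_pos=z["pos"]); K,M=cam("wrist",s1)[0],eyes.camera_params("wrist")["mount"]
# cover at w1 in tool frame; then TCP displacement until gripped (459.5,238.0)
R=Ro.from_rotvec(s1["ee_rot"]).as_matrix(); print("w1 TCP->grip TCP in tool",R.T@(np.array([459.6,238.05,31.9])-s1["ee_pos"]))
print("cover centre in tool at w1",R.T@(np.array([458.68,237.58,12])-s1["ee_pos"]))
E
```

```text
[341.89075221   0.         282.97896493] [ 9.99999696e-01 -4.73140595e-04 -6.19282718e-04 -1.83390095e+00] [  76.7576548    -1.83390095 -129.18553538    1.        ]
[341.89075221   0.         282.97896493] [ 9.99999696e-01 -4.73140595e-04 -6.19282718e-04 -1.83390095e+00] [  76.7576548    -1.83390095 -129.18553538    1.        ]
w1 TCP->grip TCP in tool [  0.4462932    3.06102206 119.17362509]
cover centre in tool at w1 [ -0.32215811   2.37934467 139.07392907]
```

The mount calibration was redrawn within its 2 mm tolerance, but comparing the held cover with the base in the same picture cancels that. The required shift is about x +91.8, y +4.3 mm, with a turn of 1.3°. I'll go to 20 mm above the dowels and check through the hole.

```bash
python3 -m creep '[0,0,0.4,0.015,0.001,0,0, 0,0,0.8,0.04,0.002,0,0, 0,0,1.3,0.07,0.0043,0.01,0, 0,0,1.3,0.0918,0.0043,0.04,0, 0,0,1.3,0.0918,0.0043,0.075,0, 0,0,1.3,0.0918,0.0043,0.105,0, 0,0,1.3,0.0918,0.0043,0.12,0, 0,0,1.3,0.0918,0.0043,0.12,0]'
python3 - <<'E'
from h import *
z=np.load("pics/w4.npz"); R=Ro.from_rotvec(z["rot"]).as_matrix()
s,im=snap("w5"); print("moved (old tool axes)",R.T@(s["ee_pos"]-z["pos"]), "turn",np.degrees((Ro.from_matrix(R).inv()*Ro.from_rotvec(s["ee_rot"])).as_rotvec()))
cv2.imwrite("pics/w5c.png",cv2.resize(im[130:230,210:360],None,fx=5,fy=5,interpolation=cv2.INTER_CUBIC))
E
```

```text
time: 6.3
ee_pos: [544.9, -4.8, 117.2]
ee_rot: [-1.784, -2.576, 0.007]
ft_force: [-1.2, 0.1, -2.7]
finger_gap: 0.27
grasp_force: 60.0
moved (old tool axes) [ 93.46018227   2.58016931 125.01361926] turn [0.46773989 0.20675461 1.19875694]
```

View pics/w5c.png

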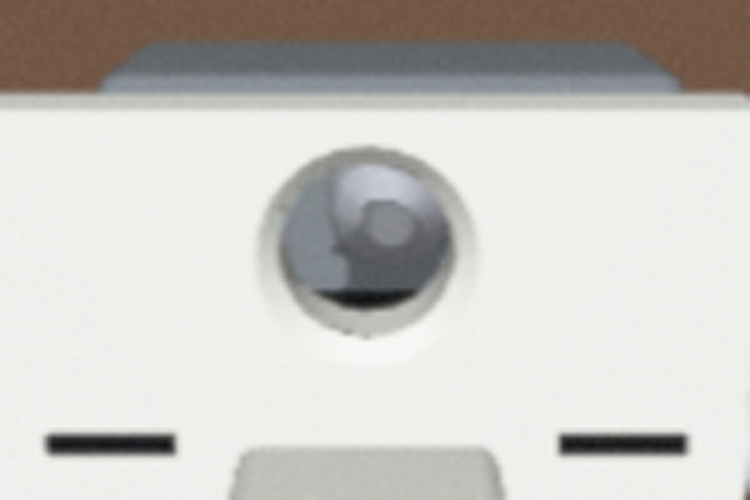

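The big dowel's nose shows through the big hole at crop (387,222), so the fit is close. The arm was still settling, so I'll hold and then measure.

```bash
python3 -m creep '[0,0,0,0,0,0,0, 0,0,0,0,0,0,0, 0,0,0,0,0,0,0, 0,0,0,0,0,0,0, 0,0,0,0,0,0,0, 0,0,0,0,0,0,0, 0,0,0,0,0,0,0, 0,0,0,0,0,0,0]'
python3 - <<'E'
from h import *
z=np.load("pics/w4.npz"); R=Ro.from_rotvec(z["rot"]).as_matrix()
s,im=snap("w6"); print("moved (old tool axes)",R.T@(s["ee_pos"]-z["pos"]), "turn",np.degrees((Ro.from_matrix(R).inv()*Ro.from_rotvec(s["ee_rot"])).as_rotvec()))
print("z axis",Ro.from_rotvec(s["ee_rot"]).as_matrix()[:,2])
M=eyes.camera_params("wrist")["mount"]; print(M[:3,3])
cv2.imwrite("pics/w6c.png",cv2.resize(im[130:230,210:360],None,fx=5,fy=5,interpolation=cv2.INTER_CUBIC))
E
```

```text
time: 7.02
ee_pos: [547.3, -6.2, 122.3]
ee_rot: [1.791, 2.581, 0.0]
ft_force: [0.5, 0.8, -2.6]
finger_gap: 0.271
grasp_force: 60.0
moved (old tool axes) [ 91.22331996   4.27020647 119.89668802] turn [ 0.01163381 -0.01973631  1.3104252 ]
z axis [ 1.18521014e-04  6.86490775e-05 -9.99999991e-01]
[  76.71402567   -1.84537442 -129.18588694]
```

View pics/w6c.png

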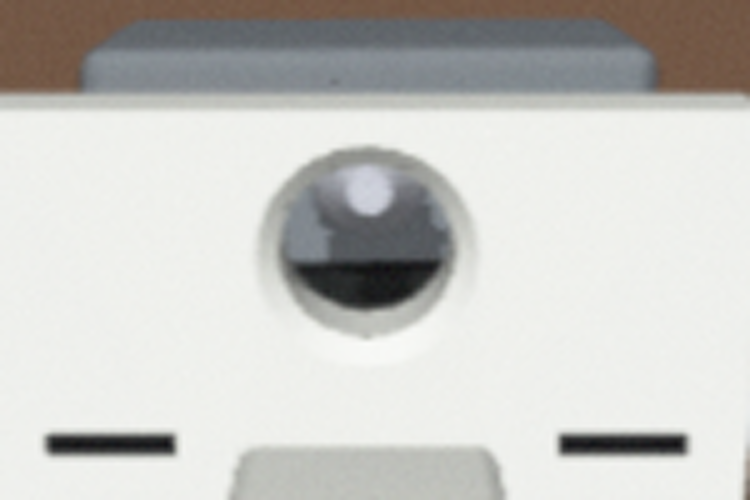

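Settled. The nose now sits at crop (369,189), on the centre line of the hole (rim columns 257–478).

```bash
python3 - <<'E'
from h import *
K=eyes.camera_params("wrist")["intrinsics"];M=eyes.camera_params("wrist")["mount"]
f=lambda x,y:(210+(x+.5)/5-.5,130+(y+.5)/5-.5)
im=cv2.imread("pics/w6.png"); g=im.min(2).astype(int); ii,jj=np.indices(g.shape)
m=(g>175)&(abs(jj-283.4)<6)&(abs(ii-167.4)<6); p=(jj[m].mean(),ii[m].mean()); print(p,m.sum())
print("nose",cast(K,M,p,53.3),cast(K,M,f(369,189),53.3))
print("front edge",cast(K,M,f(367,109),19.9),cast(K,M,f(367,93),31.9))
a,b,c,d=[cast(K,M,f(*q),19.9) for q in((257,255),(478,255),(367,146),(367,362))]
print("rim",a,b,c,d,(c+d)/2)
print("base far edge (top z45)",cast(K,M,f(370,48),77.3))
E
```

```text
(np.float64(283.05555555555554), np.float64(167.19444444444446)) 72
nose [42.84753163 -1.90550816 53.3       ] [42.73554019 -1.71989523 53.3       ]
front edge [55.97194674 -1.91468404 19.9       ] [55.79355445 -1.9193413  31.9       ]
rim [ 43.01963668 -11.72597928  19.9       ] [43.00905154  7.96914492 19.9       ] [52.75090221 -1.9166746  19.9       ] [33.08045907 -1.92883063 19.9       ] [42.91568064 -1.92275262 19.9       ]
base far edge (top z45) [55.21651797 -1.57981691 77.3       ]
```

The nose and hole agree within 0.2 mm. Descend straight down.

```bash
python3 -m creep '[0,0,0,0,0,0.004,0, 0,0,0,0,0,0.009,0, 0,0,0,0,0,0.014,0, 0,0,0,0,0,0.019,0, 0,0,0,0,0,0.024,0, 0,0,0,0,0,0.029,0, 0,0,0,0,0,0.033,0, 0,0,0,0,0,0.033,0]'
python3 -m creep '[0,0,0,0,0,0.001,0, 0,0,0,0,0,0.002,0, 0,0,0,0,0,0.003,0, 0,0,0,0,0,0.004,0, 0,0,0,0,0,0.005,0, 0,0,0,0,0,0.006,0, 0,0,0,0,0,0.006,0, 0,0,0,0,0,0.006,0]'
```

```text
time: 7.73
ee_pos: [547.0, -6.2, 88.0]
ee_rot: [-1.791, -2.58, 0.001]
ft_force: [0.0, 0.7, -2.8]
finger_gap: 0.27
grasp_force: 60.0
time: 8.4
ee_pos: [547.3, -6.2, 83.2]
ee_rot: [-1.791, -2.581, -0.0]
ft_force: [0.4, -0.3, -1.8]
finger_gap: 0.271
grasp_force: 60.0
```

It's fully over the dowels with almost no side force, and the underside is just meeting the seal. Press now.

```bash
python3 -m creep '[0,0,0,0,0,0.001,0, 0,0,0,0,0,0.002,0, 0,0,0,0,0,0.003,0, 0,0,0,0,0,0.004,0, 0,0,0,0,0,0.005,0, 0,0,0,0,0,0.006,0, 0,0,0,0,0,0.007,0, 0,0,0,0,0,0.007,0]' 80
```

```text
time: 9.07
ee_pos: [547.5, -6.2, 77.1]
ee_rot: [1.791, 2.581, 0.0]
ft_force: [-4.0, -0.6, 6.4]
finger_gap: 0.266
grasp_force: 84.5
```

```bash
python3 -m creep '[0,0,0,0,0,0.0005,0, 0,0,0,0,0,0.001,0, 0,0,0,0,0,0.001,0, 0,0,0,0,0,0.001,0, 0,0,0,0,0,0.001,0, 0,0,0,0,0,0.001,0, 0,0,0,0,0,0.001,0, 0,0,0,0,0,0.001,0]'
```

```text
time: 9.73
ee_pos: [547.5, -6.2, 77.0]
ee_rot: [1.791, 2.58, 0.001]
ft_force: [-8.5, -0.2, 13.6]
finger_gap: 0.263
grasp_force: 85.4
```

The height has stopped changing while the force rises, so the cover is bottomed on the base. I'll hold, check it's steady, and take one last look.

```bash
python3 -m creep '[0,0,0,0,0,0.0004,0, 0,0,0,0,0,0.0004,0, 0,0,0,0,0,0.0004,0, 0,0,0,0,0,0.0004,0, 0,0,0,0,0,0.0004,0, 0,0,0,0,0,0.0004,0, 0,0,0,0,0,0.0004,0, 0,0,0,0,0,0.0004,0]'
python3 - <<'E'
from h import *
s,im=snap("w7"); sc=eyes.read_camera("scene")[...,::-1]
a=cv2.resize(im[120:260,190:380],(542,400),interpolation=cv2.INTER_CUBIC); b=cv2.resize(sc[180:280,250:315],(258,400),interpolation=cv2.INTER_CUBIC)
cv2.imwrite("pics/fin.png",np.hstack([a,b])); print(readout.state()["ft_force"],Ro.from_rotvec(s["ee_rot"]).as_matrix()[:,2])
E
```

```text
time: 10.4
ee_pos: [547.5, -6.2, 77.0]
ee_rot: [1.791, 2.58, 0.001]
ft_force: [-10.3, 0.3, 16.2]
finger_gap: 0.265
grasp_force: 85.9
[-9.41418805  0.51816291 15.76710334] [ 7.93693739e-04 -8.56538013e-05 -9.99999681e-01]
```

View pics/fin.png

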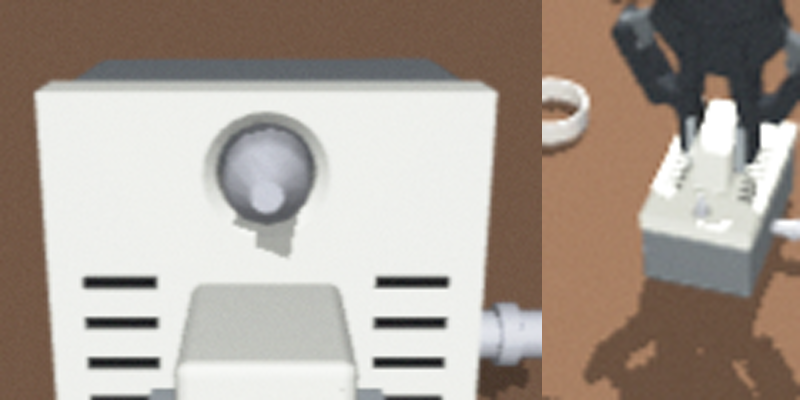

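The big dowel stands in the big hole at (265,175), and the scene crop shows the cover flush on the base with no gap. The press is steady at about 16 N, so I'm handing in the job.

```bash
python3 -c "
from workcell import order
print(order.job_done())"
```

```text
the job is handed in; nothing more can be done
None
```

The slotted cover is fitted big hole on big dowel and pressed flush onto the base; I handed the job in at about 10.5 s with the arm still pressing at about 16 N, but no verdict came back.

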